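# Start up the heated microscope stage

### The arm

A 6-joint arm with a two-finger parallel gripper is mounted at the origin on the work surface. World frame = base frame: x ahead of the robot, y to its left, z up, the work surface at z = 0. Lengths are in mm, angles in rad, forces in N, time in s.
With the tool pointing down it reaches from about 275 to 750 mm from the base axis. Payload 10.2 kg.
Tool frame: the origin (TCP) lies midway between the tips of the shut fingers; the grasp point (between the pads) lies 19 mm behind it; z points along the fingers, y is the line along which they close (so a half turn about z gives the same grasp; the last joint's range is limited). The gripper opens to 85 mm and grips with 20 to 120 N. Pads are 22 mm wide; open, the fingers measure 114 mm over their backs; the gripper's body (76 mm by 85 mm) begins 54 mm behind the grasp point. The pads swing forward as they close: fully open they stand 13 mm farther back than shut.
Start: joints at [-1.444, 0.313, 1.498, -0, 1.331, -0.223], TCP at [179.91, -493.217, 231.294] pointing down, gripper open.
Joint ranges: [-2.94, 2.94], [-0.97, 2.17], [0.19, 2.56], [-1.23, 4.37], [0.02, 3.11], [-2.88, 2.88]. Speed limits (rad/s): [2.39, 2.39, 3.01, 3.14, 3.14, 3.14].

### API

Orientations are given as a unit quaternion [w, x, y, z].
In Python, from rig import ctrl gives the robot as it stands.
- The arm moves only by the tool send_rows, never from a script. Its argument "targets" is a list of rows, each a list of 7 numbers: the closure, from -1 (fully open) to 1 (shut), so that 0 is half open, then the shift along the tool's x, y, z in m, then the turn, a rotation vector about the tool's x, y, z in rad. In form: [[claw, dx, dy, dz, ax, ay, az], ...]. A call has exactly 10 rows; each row shifts and turns the commanded pose from where the row before left it, along the tool's axes as they then stand; what a row does not reach is not made up. A row lasts 1/8 s, in which the tool goes at most 62.5 mm and 10.7 degrees, less where a joint would pass 70% of its speed; a pose out of reach is approached as far as the arm can. A call with a gripper value outside its range is refused whole. The fingers move at their own pace and stop on an object; "squeeze" is the grip in N (left out, the last holds). Time passes only in rows, so rows that do not move let the fingers close, or fill a call up. It gives the time, the measured TCP pose, the force, the opening and the grip force at its end, in the units of the state.
- ctrl.sense(): the state, without advancing time (a new reading comes with each control period).
- ctrl.capture(name): name is "scene" or "top" or "wrist"; returns a dict with "img" (420x560x3 uint8, red, green, blue), "camera_matrix" (3x3 intrinsics, pixels), "k1" (the pictures are not rectified: a ray, as slopes to the right and down, at radius r is drawn at 1 + k1 r^2 times it, then the intrinsics apply), "R" (3x3) and "t" (3): a world point X has camera coordinates R X + t. Camera axes: x right, y down, z forward; pixel columns grow to the right and rows downward; lengths in mm; the calibration is good to about 2 mm. A picture is of the moment at which its call begins. There is no depth.
- ctrl.finish_job(): hands the job in; it is judged then, once.
Trained networks look in a picture, given as the dict that the camera call returned (one of the last four; its "shot" number tells which), for a name from the list of things; names that differ only in an ending like _2 or _b are one class to them, and where a whole thing is asked for, a point or a joint stands for the part that bears it (a point fixed in the world has none). Each returns a list of dicts, best first, with "score" (0 to 1); they miss things now and then, are a little off and sometimes report something else, mostly with a low value. They report only what shows in the picture. A call takes as long as a camera call. They do not tell look-alikes from the thing itself.
- ctrl.boxes_of(query, picture): "extent" ([left, top, width, height] in pixels, round what is visible of it).
- ctrl.landmark_of(query, picture): "point" ([column, row] in pixels: a listed point, or the origin of a listed thing).
The state is a dict: "time_s": time; "joints": joint angles; "dq": joint speeds; "tau": joint torques, N m; "eef_pos": TCP position; "ee_rot": TCP orientation; "force": force on the tool from outside, world axes, zero at the start; "wrist_torque": the same for the moment, N m; "grip_width": opening from 0.0 (shut) to 1.0 (fully open); "grip_force": force on a finger pad.
Only numpy, scipy, OpenCV 4.12 (cv2) and the standard library are available. Lean on these libraries where they do the work, as an engineer would, in place of code of your own. Each camera call takes 0.05 s, during which the arm holds its last target. There are 200 camera calls.

### The job

Start the microscope's heated stage: first switch on the cream power box by pushing down the raised, black-dotted end of its white rocker, then press the blue key on the black control box, and last press the green key, pushing each all the way down so that it stays down. Do not press the red key, and leave the dish, the lens and the bottle standing where they are.

Things in the scene. Friction and masses are not known exactly. Their poses are not given: they have to be found in the camera images.
- power_box: Cream power box fixed to the bench, 150 mm along its x, 110 mm along its y, top face at 60 mm. Origin: centre of its underside, on the bench. z up. The white rocker lies along its x axis, hinge line 15 mm from the middle towards -x; the raised dotted end is towards -x.
- rocker (a joint): Angle in rad of the white rocker, hinged across the power box's y axis: about 0 to 0.04 = off (end with black dot raised), 0.30 = fully on (dotted half down and level, other half raised). No spring; it resists with about 0.05 N m of friction and stays where it is left.
- rocker_press (a point): Push point on the upper face of the rocker's black-dotted half, 17 mm from the hinge line towards the box's -x; 83 mm above the bench when off, 78 mm when on. The rocker is white, 26 mm wide, each half 28 mm long; off, the dotted half slopes up outwards at 0.3 rad to 86 mm above the bench; on, it is level. Black frame round it 72 x 38 mm, its top at 66 mm.
- console: Black control box fixed to the bench, 180 mm along its x, 270 mm along its y, top face at 55 mm; green bar display on its +x, +y quarter and three coloured keys along its -x side. Origin: centre of its underside, on the bench. z up.
- blue_key_top (a point): Centre of the top of the blue key, a round cap 26 mm across; 75 mm above the bench when up, 68 mm when fully down (moves with it). A fixed aluminium collar round it is 36 mm across, its top at 63 mm. The three keys stand in a row along the console's y, 62.5 mm apart, 45 mm from its middle towards -x; which colour is where varies.
- green_key_top (a point): Centre of the top of the green key, a round cap 26 mm across; 75 mm above the bench when up, 68 mm when fully down (moves with it). A fixed aluminium collar round it is 36 mm across, its top at 63 mm. The three keys stand in a row along the console's y, 62.5 mm apart, 45 mm from its middle towards -x; which colour is where varies.
- red_key_top (a point): Centre of the top of the red key, a round cap 26 mm across; 75 mm above the bench when up, 68 mm when fully down (moves with it). A fixed aluminium collar round it is 36 mm across, its top at 63 mm. The three keys stand in a row along the console's y, 62.5 mm apart, 45 mm from its middle towards -x; which colour is where varies.
- blue_key (a joint): Travel in m of the blue key: about 0 to 0.001 up at the start, 0.007 fully down. It slides straight down into the box against steady friction of about 3 N (no spring) and stays wherever it is left.
- green_key (a joint): Travel in m of the green key: about 0 to 0.001 up at the start, 0.007 fully down. It slides straight down into the box against steady friction of about 3 N (no spring) and stays wherever it is left.
- red_key (a joint): Travel in m of the red key: about 0 to 0.001 up at the start, 0.007 fully down. It slides straight down into the box against steady friction of about 3 N (no spring) and stays wherever it is left. Not to be pressed.
- dish: Loose clear culture dish with a pink disc of medium in it, 60 mm across, 14 mm high, standing on the console's top behind the keys on its +x, -y quarter. Origin: centre of its underside. Leave it.
- objective: Loose steel microscope lens, 38 mm across, 45 mm high, upright on the bench beyond the power box. Origin: centre of its underside. Leave it.
- bottle: Loose amber bottle with white cap, 44 mm across, 85 mm high, upright on the bench beyond the console. Origin: centre of its underside. Leave it.
Not all that is in view belongs to the job. Of the things like the power_box, leave any that is brown or yellow; of the rest the smaller one is meant.

How it is judged (in metres and radians):
On the way, in this order (a step that is already met when the one before it is completed fails the run):
1. the rocker is switched on (value of joint rocker above 0.26 rad), for 0.1 s.
2. then the blue key is fully down (value of joint blue_key above 0.0055 m), for 0.1 s.
3. then the green key is fully down (value of joint green_key above 0.0055 m), for 0.1 s.
At the end, for the whole second after the job is handed in: The rocker is past 0.26 of 0.30 rad, the blue and green keys are each past 5.5 of 7 mm down and the red key is less than 3 mm down; the dish, the lens and the bottle stand upright, at rest, within 15 mm of where they were (value of joint rocker above 0.26 rad and value of joint each of blue_key, green_key above 0.0055 m and value of joint red_key below 0.003 m and distance of each of dish, objective, bottle from where it was at the start of the episode below 0.015 m and angle between each of dish, objective, bottle's own z axis and vertical below 0.2 rad and linear speed of each of dish, objective, bottle below 0.02 m/s); the robot touches nothing.
It fails at once if the blue key pushed in more than 3 mm before the power is on (value of joint blue_key above 0.003 m and value of joint rocker below 0.24 rad).
It fails at once if the green key pushed in more than 3 mm before the blue key is down (value of joint green_key above 0.003 m and value of joint blue_key below 0.005 m).
It fails at once if the red key pushed in more than 3 mm (value of joint red_key above 0.003 m).
It fails at once if the dish, the lens or the bottle moved more than 15 mm, lifted or tipped (distance of any of dish, objective, bottle from where it was at the start of the episode above 0.015 m or angle between any of dish, objective, bottle's own z axis and vertical above 0.3 rad).
It also fails if it takes over 54 s, if anything falls off the work surface, if the arm or the gripper's body presses on something with over 40 N, if the wrist force passes 120 N, or if a joint passes its speed limit or range.

## Working session

There is one attempt and no reset: what is moved stays moved. The work goes in short steps, Python scripts to look and compute and a tool call to move; the robot and the scene stay as the last step left them, time stands still between calls to the robot, and variables do not carry over. Pictures are saved under pics/ and viewed, at most 10 in all, crops included, and the job is handed in when it is done.

Besides the shell and the picture viewer there is one more tool, called after "Call:" in YAML: its name, and indented under it one key for each argument. send_rows: Moves the arm, as the interface text tells. Its arguments: {"type":"object","properties":{"targets":{"type":"array"},"squeeze":{"type":"number"}},"required":["targets"]}

```bash
mkdir -p pics; cat > h.py <<'E'
import numpy as np, cv2, json
from rig import ctrl
def ray(p,px):
    K=np.array(p["camera_matrix"]);R=np.array(p["R"]);t=np.array(p["t"])
    d=np.array([(px[0]-K[0,2])/K[0,0],(px[1]-K[1,2])/K[1,1]]);u=d.copy()
    for _ in range(20): u=d/(1+p["k1"]*(u@u))
    return -R.T@t, R.T@np.array([u[0],u[1],1])
def atz(p,px,z):
    c,d=ray(p,px); return c+d*(z-c[2])/d[2]
E
cat > look.py <<'E'
from h import *
ims=[]
s=ctrl.sense();print(s["time_s"],s["eef_pos"],s["ee_rot"],s["force"])
Z=dict(power_box=0,rocker_press=83,console=0,blue_key_top=75,green_key_top=75,red_key_top=75,dish=55,objective=0,bottle=0)
for n in ["scene","top"]:
    p=ctrl.capture(n);cv2.imwrite(f"pics/{n}0.png",p["img"][:,:,::-1])
    for q,z in Z.items():
        for r in ctrl.landmark_of(q,p)[:3]:
            print(n,q,round(r["score"],2),np.round(r["point"]),np.round(atz(p,r["point"],z)))
E
python3 look.py
```

```text
0.0 [ 179.86684081 -492.95040922  230.71526922] [-6.57044251e-04  9.84743239e-01  1.74012416e-01  1.88111104e-05] [-0.04636424 -0.50234765  0.15246558]
scene power_box 0.93 [254. 211.] [ 521. -188.    0.]
scene power_box 0.77 [228. 336.] [826. -29.   0.]
scene power_box 0.74 [193. 170.] [ 456. -439.    0.]
scene rocker_press 0.64 [206. 127.] [ 358. -464.   83.]
scene rocker_press 0.58 [266. 176.] [ 489. -174.   83.]
scene rocker_press 0.55 [250. 271.] [750. -33.  83.]
scene console 0.61 [383. 268.] [539. 135.   0.]
scene console 0.52 [209. 231.] [ 635. -230.    0.]
scene console 0.32 [390. 230.] [418. 107.   0.]
scene blue_key_top 0.64 [427. 236.] [491. 191.  75.]
scene green_key_top 0.68 [390. 226.] [502. 121.  75.]
scene red_key_top 0.48 [358. 219.] [513.  58.  75.]
scene dish 0.78 [346. 257.] [606.  77.  55.]
scene objective 0.55 [207. 226.] [ 625. -244.    0.]
scene bottle 0.62 [391. 332.] [676. 198.   0.]
top power_box 0.93 [318. 244.] [ 526. -185.    0.]
top power_box 0.91 [254. 116.] [826. -25.   0.]
top power_box 0.9 [313. 341.] [ 305. -179.    0.]
top rocker_press 0.85 [436. 294.] [ 421. -434.   83.]
top rocker_press 0.79 [246. 122.] [784. -15.  83.]
top rocker_press 0.75 [318. 260.] [ 487. -179.   83.]
top console 0.85 [184. 232.] [544. 126.   0.]
top blue_key_top 0.45 [149. 253.] [492. 186.  75.]
top green_key_top 0.41 [177. 250.] [500. 125.  75.]
top red_key_top 0.62 [206. 241.] [523.  63.  75.]
top dish 0.63 [202. 204.] [603.  77.  55.]
top objective 0.58 [343. 199.] [ 633. -241.    0.]
top bottle 0.69 [161. 175.] [677. 190.   0.]
```

View pics/scene0.png

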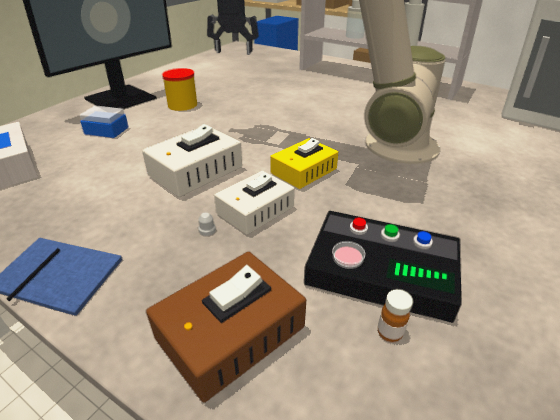

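View pics/top0.png

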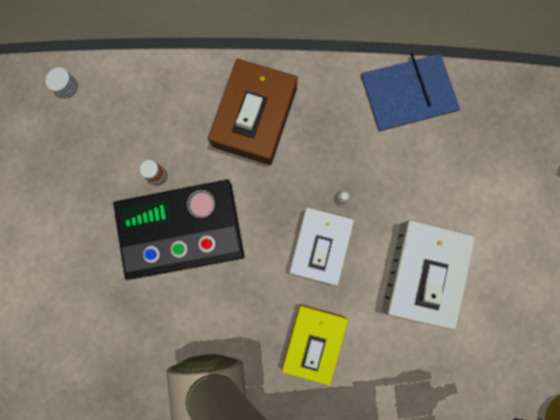

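The scene shows three white, yellow and brown boxes. The target is the smaller cream box, at top (318,244) and scene (254,205), with the rocker's dot at about top (318,262). The keys from left to right in the top view are blue (151,254), green (179,249) and red (206,243). I'm moving above the rocker now.

Call:
send_rows:
  targets:
    - [1,0.0495,-0.0238,0.006,0,0,0]
    - [1,0.0495,-0.0238,0.006,0,0,0]
    - [1,0.0495,-0.0238,0.006,0,0,0]
    - [1,0.0495,-0.0238,0.006,0,0,0]
    - [1,0.0495,-0.0238,0.006,0,0,0]
    - [1,0.0495,-0.0238,0.006,0,0,0]
    - [1,0.0495,-0.0238,0.006,0,0,0]
    - [1,0.0495,-0.0238,0.006,0,0,0]
    - [1,0,0,0,0,0,0.17]
    - [1,0,0,0,0,0,0.17]

```text
time_s: 2.25
eef_pos: [487.0, -178.0, 183.1]
ee_rot: [-0.0, 1.0, 0.003, -0.0]
force: [-0.3, 0.1, -0.3]
grip_width: 0.002
grip_force: 0.0
```

```bash
cat > w.py <<'E'
from h import *
import sys
from scipy.spatial.transform import Rotation as Ro
def go(p):
    s=ctrl.sense();q=s["ee_rot"];R=Ro.from_quat([q[1],q[2],q[3],q[0]]).as_matrix()
    return np.round(R.T@(np.array(p)-s["eef_pos"]),1)
Z=dict(power_box=0,rocker_press=83,console=0,blue_key_top=75,green_key_top=75,red_key_top=75)
if __name__=="__main__":
    s=ctrl.sense();print(s["time_s"],s["eef_pos"],s["ee_rot"],s["force"],s["grip_width"])
    p=ctrl.capture("wrist");cv2.imwrite(f"pics/{sys.argv[1]}.png",p["img"][:,:,::-1])
    for q in sys.argv[2:]:
        for r in ctrl.landmark_of(q,p)[:2]:
            P=atz(p,r["point"],Z[q]);print(q,round(r["score"],2),np.round(r["point"]),np.round(P,1),"move to",go(P))
E
python3 w.py w1 power_box rocker_press blue_key_top green_key_top red_key_top
```

```text
2.25 [ 487.02066391 -177.95274814  183.11423391] [-4.86110112e-05  9.99995828e-01  2.88516374e-03 -1.35391014e-04] [-0.28408683  0.10496254 -0.28028717] 0.0020234440092353322
power_box 0.97 [281. 338.] [ 303.3 -176.6    0. ] move to [-183.4   -3.5  183.3]
power_box 0.95 [517. 211.] [ 462.  -424.4    0. ] move to [-27.  245.6 183.3]
rocker_press 0.55 [284. 206.] [ 491.2 -178.3   83. ] move to [  4.4  -0.3 100.3]
```

View pics/w1.png

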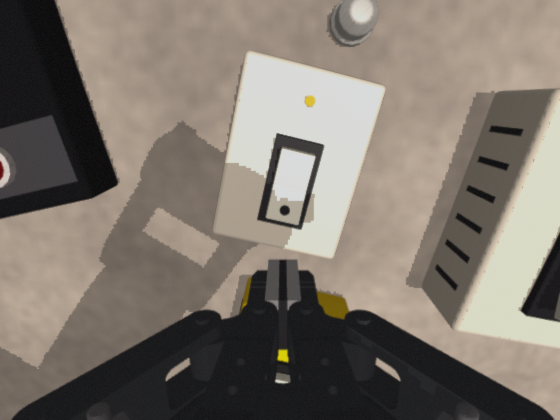

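The wrist view shows the cream box with its dotted rocker end at (285,210) and box corners at (247,52), (384,88), (333,257) and (215,232). I'll check the press point against the box geometry.

```bash
python3 - <<'E'
from w import *
p=ctrl.capture("wrist")
C=np.array([atz(p,c,60) for c in [(247,52),(384,88),(333,257),(215,232)]])
a=(C[0]+C[1]-C[2]-C[3]);L=np.linalg.norm(a)/2;a/=2*L;c=C.mean(0)
print(C.round(),L,c,a,np.arctan2(a[1],a[0]));P=c-32*a;P[2]=83;print(P,go(P))
for r in ctrl.landmark_of("rocker_press",p)[:2]: print(atz(p,r["point"],83))
print(atz(p,(285,210),84))
E
```

```text
[[ 602. -151.   60.]
 [ 579. -254.   60.]
 [ 438. -223.   60.]
 [ 460. -120.   60.]] 144.7190942095371 [ 519.5542995  -187.00178094   60.        ] [ 0.97769059 -0.21005024  0.        ] -0.2116263435748995
[ 488.26820049 -180.28017333   83.        ] [  1.6   1.5 100.4]
[ 489.90545494 -178.25936711   83.        ]
[ 488.237847   -179.95964859   84.        ]
```

Call:
send_rows:
  targets:
    - [1,0.0015,0.0015,0.045,0,0,0]
    - [1,0,0,0.045,0,0,0.1]
    - [1,0,0,0,0,0,0.1]
    - [1,0,0,0.005,0,0,0]
    - [1,0,0,0.003,0,0,0]
    - [1,0,0,0.003,0,0,0]
    - [1,0,0,0.003,0,0,0]
    - [1,0,0,0.0015,0,0,0]
    - [1,0,0,0,0,0,0]
    - [1,0,0,0,0,0,0]

```text
time_s: 3.9
eef_pos: [488.1, -180.1, 78.0]
ee_rot: [0.0, 0.995, -0.095, -0.0]
force: [-2.9, 0.4, 5.8]
grip_width: 0.001
grip_force: 2.6
```

```bash
python3 w.py w2 rocker_press
```

```text
3.9 [ 488.07070203 -180.13022151   78.02044469] [ 4.23379876e-05  9.95498088e-01 -9.47815273e-02 -1.29579825e-04] [-2.92754114  0.41271427  5.84587   ] 0.0010231903466164651
```

View pics/w2.png

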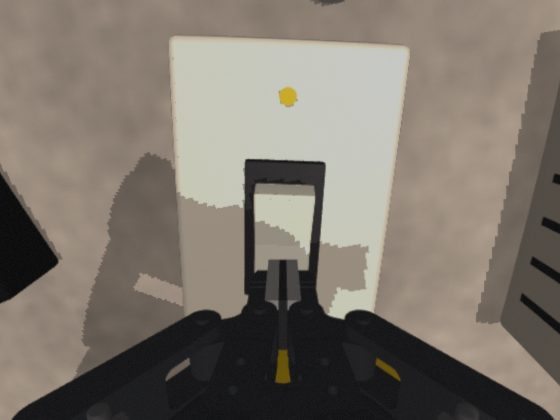

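The tool is on the dotted half, and the far half is now raised, with its end face visible at (285,188). I'll press about 2.5 mm more to be sure, then rise.

Call:
send_rows:
  targets:
    - [1,0,0,0.001,0,0,0]
    - [1,0,0,0.0015,0,0,0]
    - [1,0,0,0,0,0,0]
    - [1,0,0,0,0,0,0]
    - [1,0,0,0,0,0,0]
    - [1,0,0,0,0,0,0]
    - [1,0,0,0,0,0,0]
    - [1,0,0,0,0,0,0]
    - [1,0,0,0,0,0,0]
    - [1,0,0,0,0,0,0]

```text
time_s: 5.25
eef_pos: [488.1, -180.2, 77.6]
ee_rot: [0.0, 0.996, -0.095, 0.0]
force: [-12.6, 5.2, 27.5]
grip_width: -0.003
grip_force: 14.1
```

```bash
python3 - <<'E'
from w import *
print(go([500,123,150]),go([492,188,150]))
E
```

```text
[ -45.4 -299.9  -72.6] [ -65.5 -362.3  -72.6]
```

Call:
send_rows:
  targets:
    - [1,0,0,-0.04,0,0,0]
    - [1,0,0,-0.055,0,0,0]
    - [1,-0.0094,-0.0518,0,0,0,0]
    - [1,-0.0094,-0.0518,0,0,0,0]
    - [1,-0.0094,-0.0518,0,0,0,0]
    - [1,-0.0094,-0.0518,0,0,0,0]
    - [1,-0.0094,-0.0518,0,0,0,0]
    - [1,-0.0094,-0.0518,0,0,0,0]
    - [1,-0.0094,-0.0518,0,0,0,0]
    - [1,0,0,0,0,0,0]

```text
time_s: 6.5
eef_pos: [491.7, 191.3, 170.0]
ee_rot: [-0.0, 0.996, -0.093, 0.0]
force: [0.3, -0.2, -0.1]
grip_width: 0.002
grip_force: 0.0
```

```bash
python3 w.py w3 blue_key_top green_key_top red_key_top; python3 - <<'E'
from h import *
p=ctrl.capture("top");cv2.imwrite("pics/t3.png",cv2.resize(p["img"][200:300,270:370,::-1],None,fx=4,fy=4))
E
```

```text
6.5 [491.67096728 191.26137429 170.01683555] [-2.93326045e-04  9.95695289e-01 -9.26865774e-02  6.56192741e-05] [ 0.25620775 -0.20977726 -0.05310651] 0.0017752465804174518
blue_key_top 0.81 [289. 208.] [495.3 186.2  75. ] move to [ 3.6  1.6 95. ]
green_key_top 0.6 [368. 181.] [504.8 125.7  75. ] move to [24.1 58.7 95.1]
red_key_top 0.9 [450. 149.] [517.4  65.3  75. ] move to [ 47.9 115.2  95.2]
```

View pics/w3.png

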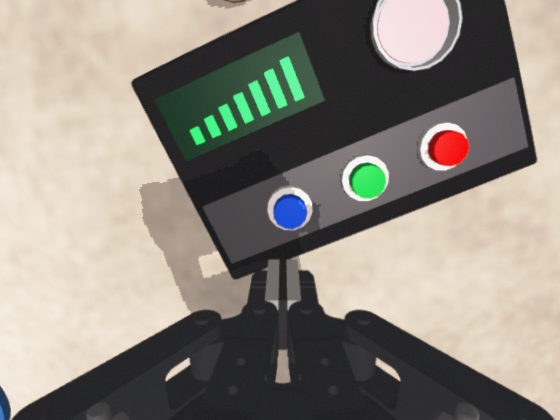

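View pics/t3.png

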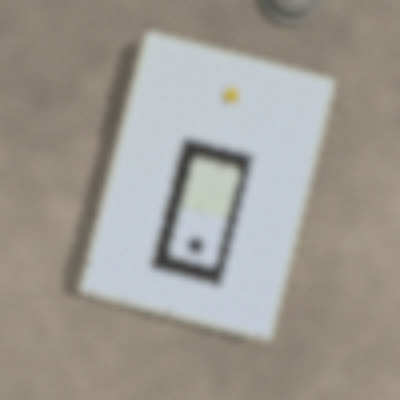

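The rocker is on in the crop, with its dotted half level and the other half raised. In the wrist view the keys are blue (290,211), green (368,181) and red (448,148). I'm pressing blue.

Call:
send_rows:
  targets:
    - [1,0.0025,0.0018,0.045,0,0,0]
    - [1,0,0,0.04,0,0,0]
    - [1,0,0,0.006,0,0,0]
    - [1,0,0,0.004,0,0,0]
    - [1,0,0,0.003,0,0,0]
    - [1,0,0,0.003,0,0,0]
    - [1,0,0,0.0015,0,0,0]
    - [1,0,0,0.0015,0,0,0]
    - [1,0,0,0,0,0,0]
    - [1,0,0,0,0,0,0]

```text
time_s: 8.0
eef_pos: [495.1, 186.2, 67.9]
ee_rot: [-0.0, 0.995, -0.095, 0.001]
force: [-2.0, -2.7, 14.7]
grip_width: -0.002
grip_force: 7.4
```

Call:
send_rows:
  targets:
    - [1,0,0,-0.03,0,0,0]
    - [1,0,0,-0.03,0,0,0]
    - [1,0.01,0.0285,0,0,0,0]
    - [1,0.01,0.0285,0,0,0,0]
    - [1,0,0,0,0,0,0]
    - [1,0,0,0,0,0,0]
    - [1,0,0,0,0,0,0]
    - [1,0,0,0,0,0,0]
    - [1,0,0,0,0,0,0]
    - [1,0,0,0,0,0,0]

```text
time_s: 9.25
eef_pos: [503.1, 126.5, 126.3]
ee_rot: [-0.0, 0.995, -0.095, 0.0]
force: [0.4, 0.4, 1.0]
grip_width: 0.002
grip_force: 0.0
```

```bash
python3 w.py w4 blue_key_top green_key_top red_key_top
```

```text
9.25 [503.10773649 126.49906698 126.29588038] [-3.79146101e-06  9.95488486e-01 -9.48824195e-02  2.08408109e-05] [0.44809154 0.3745997  1.01724215] 0.0015933677756249556
blue_key_top 0.92 [198. 261.] [496.3 184.5  75. ] move to [-17.6 -55.8  51.3]
green_key_top 0.76 [288. 233.] [504.3 123.2  75. ] move to [ 1.8  2.9 51.3]
red_key_top 0.97 [379. 196.] [517.8  65.1  75. ] move to [26.  57.4 51.3]
```

View pics/w4.png

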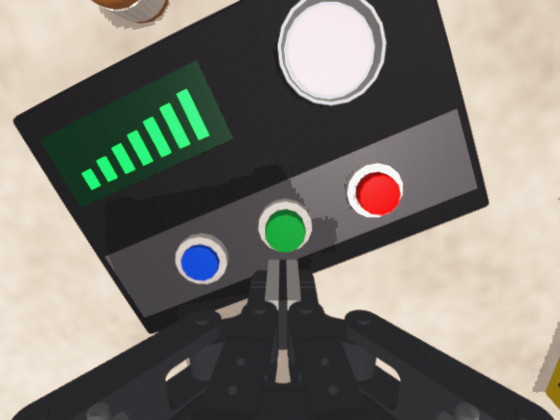

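Blue at (200,261) is visibly sunk in its collar. Green at (285,231) is just ahead of the tip, so I'm pressing it.

Call:
send_rows:
  targets:
    - [1,0.002,0.0015,0.042,0,0,0]
    - [1,0,0,0.006,0,0,0]
    - [1,0,0,0.003,0,0,0]
    - [1,0,0,0.003,0,0,0]
    - [1,0,0,0.003,0,0,0]
    - [1,0,0,0.002,0,0,0]
    - [1,0,0,0.0015,0,0,0]
    - [1,0,0,0.0005,0,0,0]
    - [1,0,0,0,0,0,0]
    - [1,0,0,0,0,0,0]

```text
time_s: 10.7
eef_pos: [505.5, 124.6, 67.8]
ee_rot: [-0.0, 0.995, -0.095, 0.001]
force: [-7.7, -1.2, 25.3]
grip_width: -0.0
grip_force: 12.7
```

Call:
send_rows:
  targets:
    - [1,0,0,-0.03,0,0,0]
    - [1,0,0,-0.05,0,0,0]
    - [1,0,0,-0.03,0,0,0]
    - [1,0,0,0,0,0,0]
    - [1,0,0,0,0,0,0]
    - [1,0,0,0,0,0,0]
    - [1,0,0,0,0,0,0]
    - [1,0,0,0,0,0,0]
    - [1,0,0,0,0,0,0]
    - [1,0,0,0,0,0,0]

```text
time_s: 11.95
eef_pos: [504.8, 124.5, 175.3]
ee_rot: [0.0, 0.995, -0.095, 0.0]
force: [-0.1, 0.5, -0.3]
grip_width: -0.001
grip_force: 0.0
```

```bash
python3 w.py w5 green_key_top
```

```text
11.95 [504.80685684 124.52222623 175.29169045] [ 3.85654013e-06  9.95481277e-01 -9.49580279e-02  2.12882613e-05] [-0.11096855  0.50447193 -0.3068931 ] -0.0005853479520671254
green_key_top 0.89 [282. 211.] [505.5 125.4  75. ] move to [  0.6  -1.  100.3]
```

View pics/w5.png

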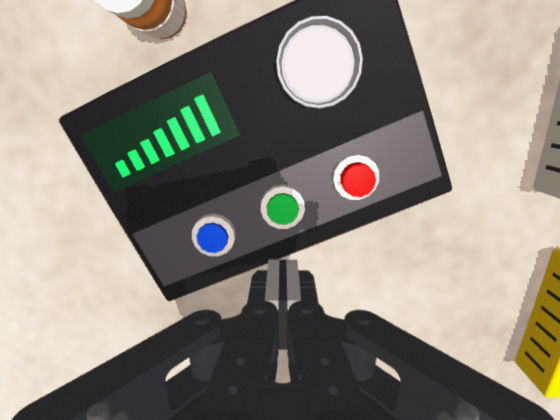

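Blue (213,237) and green (283,209) are both sunk, red (358,179) is still up, and the arm is clear of everything.

```bash
python3 -c "
from rig import ctrl
print(ctrl.finish_job())"
```

```text
the job is handed in; nothing more can be done
None
```

The job is handed in at about 12 s of robot time: the rocker is on, then blue and green were pressed fully down in that order; red, the dish, the lens and the bottle were left untouched (no verdict was returned).

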